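# Hang a slide carrier on the stainer's transport rail

### The job

Load the stainer: take the slide carrier out of the drain tray by its black grip and hang it on the transport rail, hook over the anti-jump lip, then feel it along the chain until its tongue drops fully home in a chain pocket (any pocket will do), and let go so that it hangs there upright and at rest. It holds glass slides: keep it upright, do not force it against the rail and do not let it drop; leave the beaker and the notebook where they are.

Things in the scene. Friction and masses are not known exactly. Their poses are not given: they have to be found in the camera images.
- carrier_grip (a point): Centre of the black upright grip post of the loose slide carrier (0.13 to 0.21 kg): 16 x 16 mm, 44 mm tall. Axes: z up, x from the basket towards the hook's tongue, y along the rail once hung. A 4 mm steel bridge plate lies under the post, 22 mm wide in y, from x = -8 to +20 mm; stem and tongue go down from it as a hook open below, 11 mm between them.
- carrier_tongue (a point): Middle of the lower end of the carrier's steel tongue: 4 mm thick (x), 20 mm wide (y), reaching 25 mm below the bridge's underside. It lies 18 mm in +x and 51 mm below the grip's centre; same axes. The stem's face towards it is 13 mm in -x of this point.
- carrier_basket (a point): Middle of the carrier's steel basket with five upright glass slides: 33 mm in x (its +x face flush with the stem), 52 mm in y, 92 mm high; 12 mm in -x and 110 mm below the grip's centre, about where the mass lies. Same axes. At first it stands upright on its flat foot in a steel drain tray 104 mm square and 12 mm high.
- rail_lip (a point): Middle of the top edge of the fixed rail's anti-jump lip, 200 mm above the bench. x across the rail, away from the robot; y along it; z up. The lip is 5 mm thick (x -2.5 to 2.5), its front a flat fascia down to 90 mm above the bench. Behind it a channel 14 mm wide (x 2.5 to 16.5), then a back wall as high. Open for y -92 to 92 mm; end housings stand 5 mm higher.
- chain_track (a point): Middle of the channel at the height of the lands' tops, 14 mm below the lip's top; axes as the lip. The rigid stopped chain has blue lands 25 mm long in y with pockets 25 mm long, 8 mm deep and channel-wide between them, every 50 mm. Where they stand along y is not given and differs each time: slide the tongue along y, pressing lightly, up to 50 mm, till it drops.
- conveyor: The slide stainer's whole rail unit, fixed: 300 mm long in y, white housings at both ends; origin on the bench under the front face of the fascia, axes as the lip. White troughs 52 mm high stand below the rail, out to x = -47 mm. A carrier hanging home has its foot 73 mm above the bench and leans up to 0.1 rad.
- beaker_mid (a point): Bystander: small empty glass beaker, 46 mm across, 60 mm high, on the bench to the left of the tray; the point is half-way up.
- notebook_mid (a point): Bystander: purple notebook, 148 x 109 x 14 mm, lying on the bench to the right of the tray; the point is its middle.

How it is judged:
On the way:
1. the hook is over the lip while the carrier is still held: tongue behind the lip, its end below the lip's top (x of carrier_tongue in the frame of rail_lip between 0.002 and 0.018 m and y of carrier_tongue in the frame of rail_lip between -0.09 and 0.09 m and z of carrier_tongue in the frame of rail_lip below -0.005 m and contact force between the fingers and carrier above 0.5 N), for 0.1 s.
At the end, for the whole second after the job is handed in: The carrier hangs on the rail with its tongue behind the lip in a chain pocket: the tongue's end 18.5 to 26 mm below the top of the lip (a pocket floor is 22 mm below, a land 14 mm), square to the rail within 0.2 rad, upright within 0.15 rad, released and at rest (x of carrier_tongue in the frame of rail_lip between 0.002 and 0.018 m and y of carrier_tongue in the frame of rail_lip between -0.09 and 0.09 m and z of carrier_tongue in the frame of rail_lip between -0.026 and -0.0185 m and angle between carrier_grip's own z axis and vertical below 0.15 rad and angle between the y axis of carrier_grip and the y axis of rail_lip, either way round below 0.2 rad and linear speed of carrier below 0.02 m/s and contact force between the fingers and carrier below 0.05 N); the robot touches nothing.
It fails at once if the carrier is tipped by more than 0.5 rad (angle between carrier_grip's own z axis and vertical above 0.5 rad).
It fails at once if the carrier falls free: faster than 0.45 m/s (a drop of about 10 mm) while the fingers do not touch it (contact force between the fingers and carrier below 0.05 N and linear speed of carrier above 0.45 m/s).
It fails at once if the carrier is forced against the rail or chain with more than 80 N (contact force between carrier and conveyor above 80 N).
It fails at once if the beaker or the notebook is moved by more than 20 mm (distance of any of beaker_mid, notebook_mid from where it was at the start of the episode above 0.02 m).
It also fails if it takes over 51 s, if anything falls off the work surface, if the arm or the gripper's body presses on something with over 40 N, if the wrist force passes 120 N, or if a joint passes its speed limit or range.

### The arm

A 6-joint arm with a two-finger parallel gripper is mounted at the origin on a cart in front of the work surface, level with it; the furniture and walls round the work are solid. World frame = base frame: x ahead of the robot, y to its left, z up, the work surface at z = 0. Lengths are in m, angles in rad, forces in N, time in s.
With the tool pointing down it reaches from about 0.375 to 0.9 m from the base axis. Payload 3.1 kg.
Tool frame: the origin (TCP) lies between the finger pads; the fingertips stand 22 mm ahead of it and the grasp point (between the pads) lies 3 mm ahead of it; z points along the fingers, y is the direction in which the jaws open and shut (so a half turn about z gives the same grasp; the last joint's range is limited). The gripper opens to 87 mm and grips with 3 to 60 N. Pads are 19 mm wide; open, the fingers measure 117 mm over their backs; the gripper's body (75 mm by 190 mm) begins 51 mm behind the grasp point.
Start: joints at [1.115, 0.527, 1.433, -0, 1.181, -0.178], TCP at [0.171, 0.601, 0.245] pointing down, gripper open.
Joint ranges: [-3.08, 3.08], [-0.75, 2.2], [0.22, 2.44], [-1.43, 4.57], [0, 2.65], [-2.85, 2.85]. Speed limits (rad/s): [2.79, 2.79, 3.14, 3.14, 3.14, 3.14].

### API

Orientations are given as a unit quaternion [x, y, z, w].
In Python, from rig import get_obs, camera, get_calibration, hand_in, search_frame gives the robot as it stands.
- The arm moves only by the shell command python3 -m jog 'ROWS' [FORCE]. ROWS is JSON, a list of rows, each an object with "grip": the closure in counts, from 0 (fully open) to 255 (shut); "travel": the shift along the world's x, y, z in cm, a list of three; "twist": the turn about the world's z in degrees. A call has 1 to 8 rows; each row shifts and turns the commanded pose from where the row before left it; what a row does not reach is not made up. A row lasts 1/10 s, in which the tool goes at most 50 mm and 8.59 degrees, less where a joint would pass 70% of its speed; a pose out of reach is approached as far as the arm can. A call is refused whole if a number of a shift passes 5 or a number of a turn 8.59, either way. A call with a gripper value outside its range is refused whole. The fingers move at their own pace and stop on an object; FORCE is the grip in N (left out, the last holds). Time passes only in rows, so rows that do not move let the fingers close. It gives the time, the measured TCP pose, the force and the opening at its end, in the units of the state.
- get_obs(): the state, without advancing time (a new reading comes with each control period).
- camera(name): name is "side" or "top"; returns the picture (400x640x3 uint8, red, green, blue); there is no depth.
- get_calibration(name): a dict with "fx", "fy", "cx", "cy" (pixels), "k1" (the pictures are not rectified: a ray, as slopes to the right and down, at radius r is drawn at 1 + k1 r^2 times it, then the intrinsics apply), "R" (3x3) and "t" (3): a world point X has camera coordinates R X + t. Camera axes: x right, y down, z forward; pixel columns grow to the right and rows downward; lengths in m; the calibration is good to about 2 mm. A picture is of the moment at which its call begins. get_calibration takes no time and is no camera call.
- hand_in(): hands the job in, once; it reports no verdict.
Trained networks look in the newest picture that a camera, given by its name, has taken for a name from the list of things; names that differ only in an ending like _2 or _b are one class to them, and where a whole thing is asked for, a point or a joint stands for the part that bears it (a point fixed in the world has none). Each returns a list of dicts, best first, with "p" (0 to 1); they miss things now and then, are a little off and sometimes report something else, mostly with a low value. They report only what shows in the picture. A call takes as long as a camera call.
- search_frame(target, camera): "at" ([x, y, z] in m, in world coordinates, good to about 4 mm: the middle of the surface that is visible of it).
The state is a dict: "time": time; "q": joint angles; "joint_velocities": joint speeds; "joint_torque": joint torques, N m; "position": TCP position; "tool_rot": TCP orientation; "ft_force": force on the tool from outside, world axes, zero at the start; "moment": the same for the moment, N m; "grip_width": finger opening in m.
Only numpy, scipy, OpenCV 4.12 (cv2) and the standard library are available. Lean on these libraries where they do the work, as an engineer would, in place of code of your own. Each camera call takes 0.05 s, during which the arm holds its last target. There are 200 camera calls.

## Working session

There is one attempt and no reset: what is moved stays moved. The work goes in short steps, Python scripts to look and compute and a shell command to move; the robot and the scene stay as the last step left them, time stands still between calls to the robot, and variables do not carry over. Pictures are saved under pics/ and viewed, about 8 in all and at most 12, crops included, and the job is handed in when it is done.

```bash
mkdir -p pics
python3 - <<'E'
from rig import *
import cv2,numpy as np
for c in("side","top"):
    im=camera(c); cv2.imwrite(f"pics/{c}0.png",im[:,:,::-1])
    k=get_calibration(c); print(c,{a:np.round(k[a],3).tolist() for a in k}, "campos",np.round(-np.array(k["R"]).T@np.array(k["t"]),3))
    for n in["carrier_grip","carrier_tongue","carrier_basket","rail_lip","chain_track","conveyor","beaker_mid","notebook_mid"]:
        print(n,[(np.round(d["at"],3).tolist(),round(d["p"],2)) for d in search_frame(n,c)[:2]])
o=get_obs();print(o["time"],o["position"],o["tool_rot"],o["ft_force"],o["grip_width"])
E
```

```text
side {'fx': 460.71, 'fy': 460.71, 'cx': 316.573, 'cy': 200.328, 'k1': -0.036, 'R': [[0.999, 0.041, 0.014], [0.034, -0.554, -0.832], [-0.026, 0.831, -0.555]], 't': [-0.439, -0.072, 1.302]} campos [ 0.475 -1.105  0.669]
carrier_grip [([0.396, -0.266, 0.068], 0.72)]
carrier_tongue [([0.396, -0.268, 0.073], 0.78)]
carrier_basket [([0.397, -0.268, 0.07], 0.98)]
rail_lip [([0.552, -0.475, 0.133], 0.96)]
chain_track [([0.553, -0.473, 0.132], 0.66)]
conveyor [([0.556, -0.474, 0.131], 0.83)]
beaker_mid [([0.442, -0.125, 0.039], 0.71), ([0.397, -0.266, 0.069], 0.2)]
notebook_mid [([0.337, -0.48, 0.012], 0.69), ([0.551, -0.476, 0.13], 0.65)]
top {'fx': 488.148, 'fy': 488.148, 'cx': 315.92, 'cy': 200.811, 'k1': -0.076, 'R': [[-0.011, -1.0, -0.021], [-0.982, 0.015, -0.188], [0.188, 0.018, -0.982]], 't': [-0.271, 0.478, 1.203]} campos [ 0.24  -0.3    1.265]
carrier_grip [([0.392, -0.257, 0.097], 0.92)]
carrier_tongue [([0.388, -0.258, 0.094], 0.73)]
carrier_basket [([0.389, -0.265, 0.091], 0.61), ([0.545, -0.366, 0.119], 0.16)]
rail_lip [([0.543, -0.368, 0.12], 0.89)]
chain_track [([0.546, -0.369, 0.125], 0.79)]
conveyor [([0.548, -0.366, 0.119], 0.67)]
beaker_mid [([0.391, -0.261, 0.098], 0.72), ([0.448, -0.11, 0.023], 0.57)]
notebook_mid [([0.336, -0.468, 0.011], 0.56)]
0.9 [0.17077692 0.60118997 0.24456844] [1.37972141e-01 9.90436110e-01 1.48473346e-05 1.56785237e-05] [0.15737183 0.30160196 0.31181949] 0.087149595881388
```

View pics/side0.png

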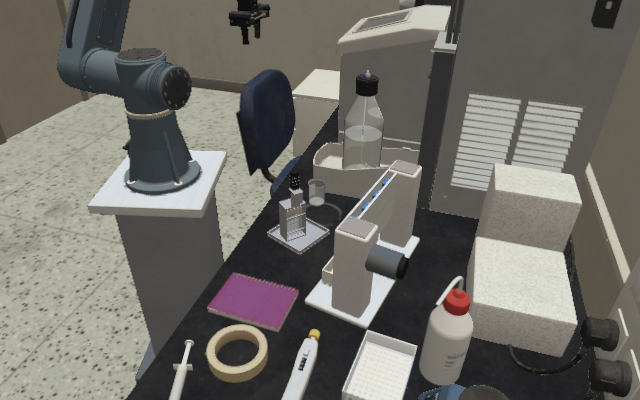

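View pics/top0.png

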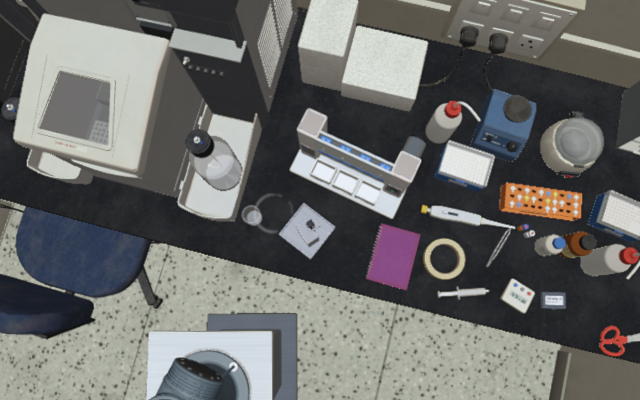

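The side view shows the carrier in its tray at about (292,210), with the grip at (295,182). The beaker is at (317,190), the notebook at (253,300), and the rail runs from (355,230) to (405,170). The top view shows the carrier at about (310,233) and the rail running from (312,122) to (410,165), so it is yawed. I'll enlarge both.

Run:
```python
import cv2,numpy as np
s=cv2.imread("pics/side0.png");t=cv2.imread("pics/top0.png")
a=cv2.resize(t[100:250,270:430],(800,750),interpolation=cv2.INTER_CUBIC)
cv2.imwrite("pics/topc.png",cv2.resize(t[100:220,280:440],(800,600),interpolation=cv2.INTER_CUBIC))
l=cv2.resize(t[195:265,275:345],(400,400),interpolation=cv2.INTER_CUBIC)
r=cv2.resize(s[165:255,260:350],(400,400),interpolation=cv2.INTER_CUBIC)
cv2.imwrite("pics/car.png",np.hstack([l,r]))
```

```text
(no output)
```

View pics/topc.png

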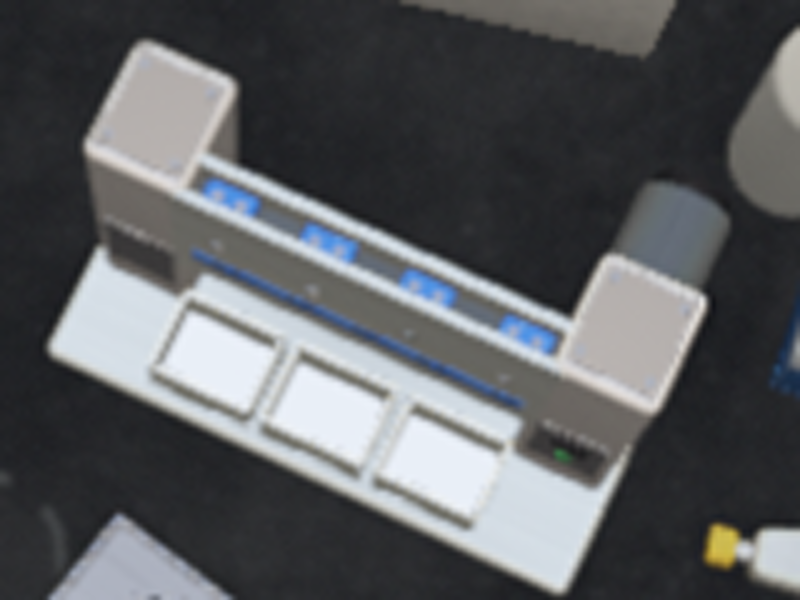

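View pics/car.png

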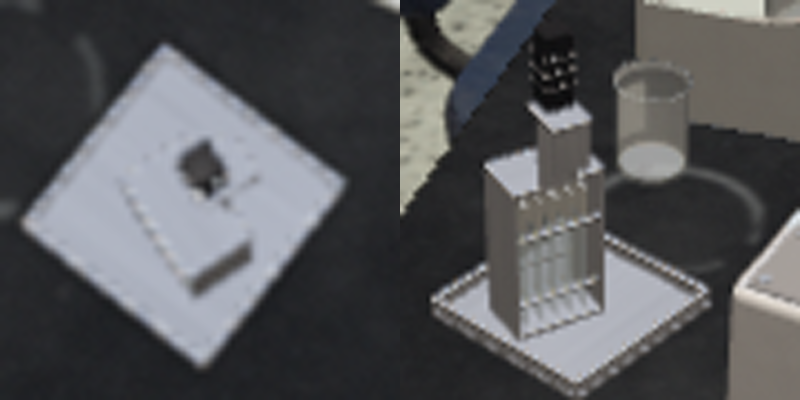

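The top crop shows four blue lands in the channel, at crop (230,198), (328,243), (427,288) and (528,333). The housing tops run from (88..240,40..185) to (560..705,255..410). The second crop shows the basket lying to the lower left of the grip in the top view, so the tongue points right, towards the side camera. The carrier's yaw is about -50° and the rail's about -24°. Next I'll compute numbers from these.

```bash
cat > h.py <<'E'
import numpy as np, cv2
from rig import *
def K(c):
    k=get_calibration(c); return k,np.array([[k["fx"],0,k["cx"]],[0,k["fy"],k["cy"]],[0,0,1]]),np.array([k["k1"],0,0,0,0.])
def ray(c,uv):
    k,M,D=K(c); p=cv2.undistortPoints(np.array(uv,float).reshape(-1,1,2),M,D)[:,0]
    R=np.array(k["R"]); return -R.T@np.array(k["t"]), np.c_[p,np.ones(len(p))]@R
def onz(c,uv,z):
    o,d=ray(c,uv); return o+d*((z-o[2])/d[:,2])[:,None]
def tri(a,b):
    o1,d1=ray("side",[a]);o2,d2=ray("top",[b]);d1=d1[0];d2=d2[0]
    s=np.linalg.lstsq(np.c_[d1,-d2],o2-o1,rcond=None)[0]
    p,q=o1+s[0]*d1,o2+s[1]*d2; return (p+q)/2,np.linalg.norm(p-q)
def proj(c,X):
    k,M,D=K(c); R=np.array(k["R"]);return cv2.projectPoints(np.array(X,float).reshape(-1,1,3),cv2.Rodrigues(R)[0],np.array(k["t"],float),M,D)[0][:,0]
def frame(p,yaw,X):
    c,s=np.cos(yaw),np.sin(yaw); return np.array(p)+np.array(X,float)@np.array([[c,s,0],[-s,c,0],[0,0,1]])
E
cat > m.py <<'E'
from h import *
np.set_printoptions(precision=4,suppress=True)
f=lambda p:np.array(p)/5+[280,100]
H=onz("top",f([(150,40),(240,85),(185,185),(88,145),(605,255),(705,300),(655,410),(560,360)]),.205)
print("housing",H[:,:2].tolist()); 
for a,b in((0,5),(3,6),(2,7),(1,4)):
    v=H[a]-H[b]; print(np.linalg.norm(v),np.degrees(np.arctan2(v[1],v[0]))-90)
im=cv2.imread("pics/top0.png").astype(int)[100:220,280:440]
m=((im[...,0]-im[...,2]>70)&(im[...,0]>150)).astype(np.uint8)
n,l,s,ce=cv2.connectedComponentsWithStats(m)
L=[]
for i in range(1,n):
    if s[i,4]>8: L.append(ce[i]+[280,100]); print(s[i],ce[i])
P=onz("top",L,.186);print("lands",P); d=np.diff(P,axis=0);print(np.linalg.norm(d,axis=1),np.degrees(np.arctan2(-d[:,1],-d[:,0]))-90)
print("grip",tri((294.9,180.7),(310.9,223.9)),onz("top",[(310.9,223.9)],.178))
g=lambda p:np.array(p)/(400/70)+[275,195]
B=onz("top",g([(125,185),(195,290),(250,245)]),.094); v=B[0]-B[1];w=B[2]-B[1]
print("basket",B,np.linalg.norm(v),np.degrees(np.arctan2(v[1],v[0]))-90,np.linalg.norm(w),np.degrees(np.arctan2(w[1],w[0])),"ctr",(B[0]+B[2])/2)
T=onz("top",g([(165,43),(347,182),(203,368),(22,224)]),.012);print("tray",T,T.mean(0))
print("chair,bottle",onz("top",[(70,220),(215,160)],.2))
E
python3 m.py
```

```text
housing [[0.6612952498151226, -0.2691990760405424], [0.6385886706772951, -0.31027061100388803], [0.5910296880513785, -0.28450100664290884], [0.6109679562606606, -0.2404489005448509], [0.5549065165937661, -0.47353983875920014], [0.5332440521701951, -0.5175804241039925], [0.4828827671005396, -0.49254205075752006], [0.5064348089185743, -0.4511597365773957]]
0.2794466018475033 -27.27303944050665
0.28276628523629077 -26.934520192386273
0.18689950732645066 -26.912050905615587
0.1834653745094029 -27.136994725154672
[41 36 11  7 38] [45.9211 38.7632]
[60 45 11  7 40] [65.325 47.85 ]
[80 54 11  7 40] [85.1   56.975]
[100  63  11   8  41] [105.1463  66.1463]
lands [[ 0.5927 -0.3048  0.186 ]
 [ 0.5701 -0.349   0.186 ]
 [ 0.5476 -0.3938  0.186 ]
 [ 0.5252 -0.4388  0.186 ]]
[0.0497 0.0501 0.0503] [-27.0663 -26.6833 -26.4399]
grip (array([ 0.4004, -0.2671,  0.1576]), np.float64(0.0029393642634422796)) [[ 0.396 -0.268  0.178]]
basket [[ 0.4    -0.2315  0.094 ]
 [ 0.3551 -0.2608  0.094 ]
 [ 0.3738 -0.2841  0.094 ]] 0.05363867191803333 -56.91193425316437 0.029927387372259428 -51.33177327276876 ctr [ 0.3869 -0.2578  0.094 ]
tray [[ 0.4764 -0.2453  0.012 ]
 [ 0.4112 -0.3273  0.012 ]
 [ 0.3281 -0.2613  0.012 ]
 [ 0.394  -0.1799  0.012 ]] [ 0.4024 -0.2534  0.012 ]
chair,bottle [[ 0.4085  0.2799  0.2   ]
 [ 0.5426 -0.0515  0.2   ]]
```

```bash
cat > ov.py <<'E'
from h import *
def box(p,yaw,lo,hi):
    c=[(x,y,z) for x in(lo[0],hi[0]) for y in(lo[1],hi[1]) for z in(lo[2],hi[2])]
    return frame(p,yaw,c)
E_=[(0,1),(0,2),(0,4),(1,3),(1,5),(2,3),(2,6),(3,7),(4,5),(4,6),(5,7),(6,7)]
def overlay(c,im,crop,sc,things):
    x0,y0,x1,y1=crop; o=cv2.resize(np.ascontiguousarray(im[y0:y1,x0:x1]),None,fx=sc,fy=sc,interpolation=cv2.INTER_CUBIC)
    for B,col in things:
        q=(proj(c,B)+0.5-[x0,y0])*sc
        for a,b in E_: cv2.line(o,tuple(np.int32(q[a]*16)),tuple(np.int32(q[b]*16)),col,1,cv2.LINE_AA,4)
    return o
def carrier(p,yaw): return [(box(p,yaw,(-.008,-.008,-.022),(.008,.008,.022)),(0,255,255)),(box(p,yaw,(-.0285,-.026,-.156),(.0045,.026,-.064)),(0,255,0)),
   (box(p,yaw,(.016,-.01,-.051),(.020,.01,-.022)),(0,0,255))]
def rail(p,yaw): return [(box(p,yaw,(-.0025,-.092,-.11),(.0025,.092,0)),(0,0,255)),(box(p,yaw,(.0165,-.092,-.01),(.0215,.092,0)),(0,255,0)),(box(p,yaw,(.0025,-.011,-.022),(.0165,.014,-.014)),(0,255,255))]
E
python3 - <<'E'
from ov import *
s=cv2.imread("pics/side0.png");t=cv2.imread("pics/top0.png")
y=np.radians(-27);R=np.array([[np.cos(y),-np.sin(y)],[np.sin(y),np.cos(y)]])
p=np.r_[R@[.655,-.0785],.2];print(p)
rl=rail(p,y);ca=carrier((.397,-.2675,.159),np.radians(-54))
A=overlay("top",t,(300,110,420,190),3.33,rl);B=overlay("side",s,(330,150,420,240),3.33,rl)
C=overlay("top",t,(280,195,340,265),4.2,ca);D=overlay("side",s,(265,165,335,250),3.5,ca)
def pad(i):
    o=np.zeros((300,400,3),np.uint8);i=i[:300,:400];o[:i.shape[0],:i.shape[1]]=i;return o
cv2.imwrite("pics/ov1.png",np.vstack([np.hstack([pad(A),pad(B)]),np.hstack([pad(C),pad(D)])]))
E
```

```text
[ 0.54797102 -0.36730779  0.2       ]
```

View pics/ov1.png

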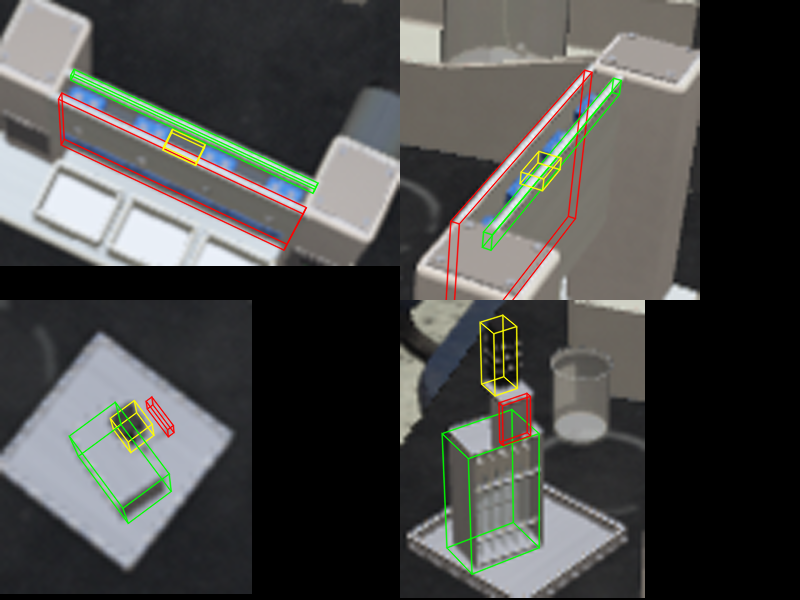

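```bash
R='{"grip":0,"travel":[2,0,5],"twist":0}'; python3 -m jog '[{"grip":0,"travel":[2,-1,5],"twist":-4},{"grip":0,"travel":[2,-1,5],"twist":-4},{"grip":0,"travel":[2,-3,5],"twist":-4},{"grip":0,"travel":[2,-4,4],"twist":-4},{"grip":0,"travel":[3,-4,0],"twist":-4},{"grip":0,"travel":[3,-4,0],"twist":-4},{"grip":0,"travel":[3,-4,0],"twist":-4},{"grip":0,"travel":[3,-4,0],"twist":-4}]' 25
```

```text
time: 1.7
position: [0.3608, 0.3636, 0.4101]
tool_rot: [0.407, 0.914, 0.0, 0.0]
ft_force: [1.5, 0.6, -0.3]
grip_width: 0.087
```

The rail overlay matches both views within about 1 mm, with the lip at (0.548,-0.367), yaw -27° and a pocket centred near y=+1.5 mm. The carrier overlay fits within about 2 mm, and the basket edges suggest a yaw near -57°. I'll move over the grip.

```bash
python3 -m jog '[{"grip":0,"travel":[1,-4.5,0],"twist":-3},{"grip":0,"travel":[1,-4.5,0],"twist":-3},{"grip":0,"travel":[1,-4.5,0],"twist":-3},{"grip":0,"travel":[1,-4.5,0],"twist":0},{"grip":0,"travel":[0,-4.5,0],"twist":0},{"grip":0,"travel":[0,-4.5,0],"twist":0},{"grip":0,"travel":[0,-4.5,0],"twist":0},{"grip":0,"travel":[0,-4.5,0],"twist":0}]'; python3 -m jog '[{"grip":0,"travel":[0,-4.5,0],"twist":0},{"grip":0,"travel":[0,-4.5,0],"twist":0},{"grip":0,"travel":[0,-4.5,0],"twist":0},{"grip":0,"travel":[0,-4.5,0],"twist":0},{"grip":0,"travel":[0,-4.5,-4],"twist":0},{"grip":0,"travel":[0,-4.5,-4],"twist":0},{"grip":0,"travel":[0,0,-5],"twist":0},{"grip":0,"travel":[0,0,0],"twist":0}]'
python3 - <<'E'
from rig import *
import numpy as np
o=get_obs();print(o["position"],o["tool_rot"],o["q"],o["ft_force"])
for c in("side","top"):
    camera(c)
    for n in("carrier_grip","carrier_basket"):print(c,n,[(np.round(d["at"],3).tolist(),round(d["p"],2)) for d in search_frame(n,c)[:1]])
E
```

```text
time: 2.5
position: [0.3997, 0.0036, 0.41]
tool_rot: [0.476, 0.879, 0.0, 0.001]
ft_force: [1.0, 1.1, 0.1]
grip_width: 0.0871
time: 3.3
position: [0.3965, -0.2473, 0.2879]
tool_rot: [0.477, 0.879, 0.002, -0.007]
ft_force: [-0.5, 1.0, 0.6]
grip_width: 0.0868
[ 0.39651901 -0.24725454  0.28785268] [ 0.47716567  0.87878114  0.00227452 -0.00717346] [-7.97462479e-01  2.63101581e-01  1.74969298e+00  1.16182640e-04
  1.14384870e+00 -1.37342356e+00] [-0.49430037  0.99146638  0.6427819 ]
side carrier_grip [([0.399, -0.269, 0.07], 0.74)]
side carrier_basket [([0.396, -0.267, 0.073], 0.76)]
top carrier_grip []
top carrier_basket [([0.447, -0.107, 0.024], 0.69)]
```

```bash
python3 -m jog '[{"grip":0,"travel":[0,0,-4],"twist":0},{"grip":0,"travel":[0,0,-3],"twist":0},{"grip":0,"travel":[0,0,-2],"twist":0},{"grip":0,"travel":[0,0,0],"twist":0},{"grip":0,"travel":[0,0,0],"twist":0}]'
python3 - <<'E'
from ov import *
s=camera("side")[:,:,::-1];t=camera("top")[:,:,::-1]
o=get_obs();print(o["position"],o["tool_rot"],o["ft_force"])
ca=carrier((.398,-.2675,.159),np.radians(-57))
cv2.imwrite("pics/ov2.png",np.hstack([overlay("side",s,(255,140,335,240),5,ca),overlay("top",t,(275,190,353,290),5,ca)]))
E
```

```text
time: 4.1
position: [0.4011, -0.2499, 0.2047]
tool_rot: [0.476, 0.88, -0.0, 0.001]
ft_force: [0.2, -0.1, 0.7]
grip_width: 0.0869
[ 0.40136221 -0.25032629  0.20515823] [ 4.75829314e-01  8.79534975e-01 -6.37992947e-04  2.07003400e-03] [0.56539554 0.45604978 0.56830195]
```

View pics/ov2.png

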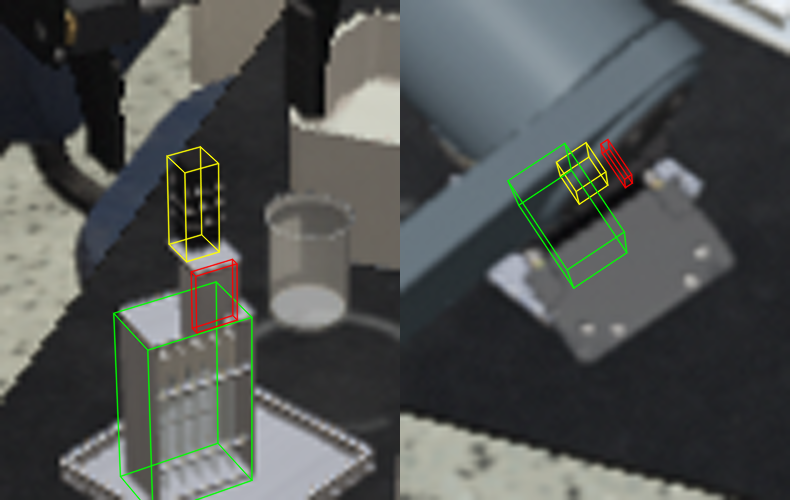

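```bash
python3 -m jog '[{"grip":0,"travel":[-0.2,-1.7,0.3],"twist":0},{"grip":0,"travel":[0,0,0],"twist":0},{"grip":0,"travel":[0,0,-2],"twist":0},{"grip":0,"travel":[0,0,-2.3],"twist":0},{"grip":0,"travel":[0,0,0],"twist":0},{"grip":0,"travel":[0,0,0],"twist":0}]'
```

```text
time: 4.8
position: [0.3982, -0.2669, 0.1636]
tool_rot: [0.476, 0.879, 0.0, -0.0]
ft_force: [0.2, 0.4, 0.9]
grip_width: 0.087
```

```bash
python3 -m jog '[{"grip":160,"travel":[0,0,0],"twist":0},{"grip":180,"travel":[0,0,0],"twist":0},{"grip":190,"travel":[0,0,0],"twist":0},{"grip":200,"travel":[0,0,0],"twist":0},{"grip":210,"travel":[0,0,0],"twist":0},{"grip":230,"travel":[0,0,0],"twist":0},{"grip":255,"travel":[0,0,0],"twist":0},{"grip":255,"travel":[0,0,0],"twist":0}]' 10;  python3 -m jog '[{"grip":255,"travel":[0,0,0],"twist":0},{"grip":255,"travel":[0,0,0],"twist":0},{"grip":255,"travel":[0,0,0],"twist":0}]' 25
```

```text
time: 5.6
position: [0.3982, -0.2664, 0.1633]
tool_rot: [0.476, 0.879, 0.0, -0.0]
ft_force: [0.6, -0.2, -0.6]
grip_width: 0.0311
time: 5.9
position: [0.3981, -0.2664, 0.1632]
tool_rot: [0.476, 0.879, 0.0, -0.0]
ft_force: [0.1, 0.6, -0.6]
grip_width: 0.0158
```

```bash
python3 -m jog '[{"grip":255,"travel":[0,0,1],"twist":0},{"grip":255,"travel":[0,0,2],"twist":0},{"grip":255,"travel":[0,0,2.5],"twist":0},{"grip":255,"travel":[0,0,2.5],"twist":0},{"grip":255,"travel":[0,0,2.5],"twist":0},{"grip":255,"travel":[0,0,1.5],"twist":0},{"grip":255,"travel":[0,0,0.4],"twist":0},{"grip":255,"travel":[0,0,0],"twist":0}]'; python3 -m jog '[{"grip":255,"travel":[1.4,-1.1,0],"twist":4},{"grip":255,"travel":[2,-1.4,0],"twist":5},{"grip":255,"travel":[2,-1.4,0],"twist":5},{"grip":255,"travel":[2,-1.4,0],"twist":5},{"grip":255,"travel":[2,-1.4,0],"twist":5},{"grip":255,"travel":[2,-1.4,0],"twist":4},{"grip":255,"travel":[0,0,0],"twist":2},{"grip":255,"travel":[0,0,0],"twist":0}]'
cat > look.py <<'E'
from ov import *
import sys
s=camera("side")[:,:,::-1];t=camera("top")[:,:,::-1]
np.set_printoptions(precision=4,suppress=True)
o=get_obs();q=o["tool_rot"];tcp=np.array(o["position"])
from scipy.spatial.transform import Rotation as Ro
R=Ro.from_quat(q).as_matrix(); yaw=np.arctan2(R[1,1],R[0,1])-np.pi/2; g=tcp+.003*R[:,2]
L=np.array([.548,-.3673,.2]);a=np.radians(-27);Q=np.array([[np.cos(a),np.sin(a),0],[-np.sin(a),np.cos(a),0],[0,0,1]])
print(o["time"],"tcp",tcp,"yaw",np.degrees(yaw),"toolz",R[:,2],"F",o["ft_force"],Q@o["ft_force"],"M",o["moment"],"w",o["grip_width"])
print("grasp in lip frame mm",Q@(g-L)*1000,"-> tongue",(Q@(frame(g,yaw,[.018,0,-.051])-L))*1000)
n=sys.argv[1]
cv2.imwrite(f"pics/{n}_s.png",s);cv2.imwrite(f"pics/{n}_t.png",t)
c=proj("side",[g-[0,0,.06]])[0].astype(int);x0,y0=c[0]-40,c[1]-60
A=overlay("side",s,(x0,y0,x0+80,y0+120),5,carrier(g,yaw)+rail(L,a)[:2])
c=proj("top",[g-[0,0,.06]])[0].astype(int);x0,y0=c[0]-40,c[1]-60
B=overlay("top",t,(x0,y0,x0+80,y0+120),5,carrier(g,yaw)+rail(L,a))
cv2.imwrite(f"pics/{n}.png",np.hstack([A,B]))
E
python3 look.py l1
```

```text
time: 6.7
position: [0.3981, -0.2664, 0.2878]
tool_rot: [0.476, 0.879, -0.0, 0.001]
ft_force: [-0.2, -0.3, -2.1]
grip_width: 0.016
time: 7.5
position: [0.5118, -0.3471, 0.285]
tool_rot: [0.232, 0.973, 0.001, -0.002]
ft_force: [-0.1, 0.1, -1.9]
grip_width: 0.0156
7.6 tcp [ 0.5113 -0.3467  0.2857] yaw -26.903286439543976 toolz [-0.0026  0.0026 -1.    ] F [ 0.2092 -0.1518 -1.8483] [ 0.2553 -0.0403 -1.8483] M [-0.0481 -0.015   0.0422] w 0.01549048925174203
grasp in lip frame mm [-42.0439   1.7488  82.6934] -> tongue [-24.0439   1.7792  31.6934]
```

View pics/l1.png

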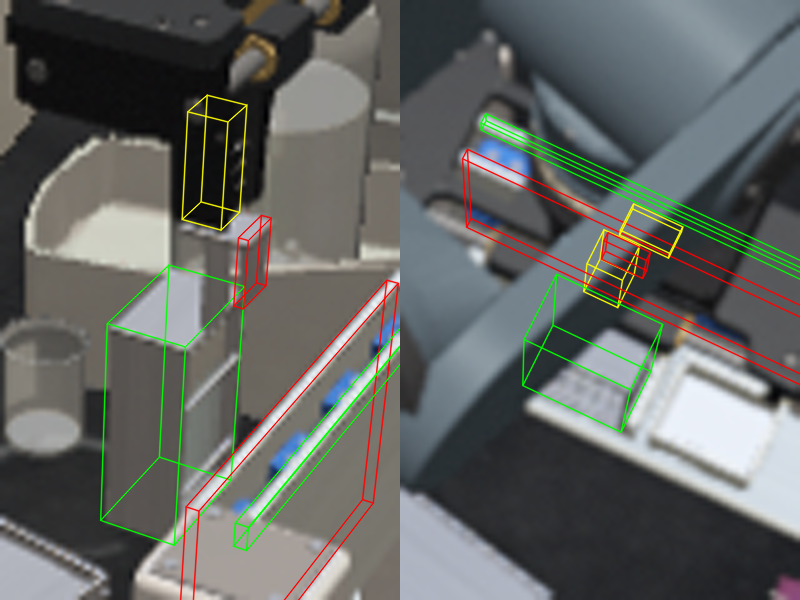

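The held carrier is upright and matches the model within about 2 mm; the side crop shows the tongue near (253,260). I'll move over the lip, then lower.

```bash
python3 -m jog '[{"grip":255,"travel":[0.9,-0.45,0],"twist":0},{"grip":255,"travel":[1.0,-0.5,0],"twist":0},{"grip":255,"travel":[0.9,-0.48,0],"twist":0},{"grip":255,"travel":[0,0,0],"twist":0},{"grip":255,"travel":[0,0,-1],"twist":0},{"grip":255,"travel":[0,0,-1],"twist":0},{"grip":255,"travel":[0,0,-0.6],"twist":0},{"grip":255,"travel":[0,0,0],"twist":0}]'; python3 look.py l2
```

```text
time: 8.4
position: [0.5392, -0.361, 0.2594]
tool_rot: [0.232, 0.973, 0.001, -0.002]
ft_force: [-0.9, -0.0, -1.7]
grip_width: 0.016
8.5 tcp [ 0.54   -0.3617  0.2609] yaw -26.862898618174075 toolz [-0.0005  0.0004 -1.    ] F [-0.7406 -0.341  -1.8086] [-0.5051 -0.64   -1.8086] M [-0.045  -0.0523 -0.0696] w 0.016123562449618045
grasp in lip frame mm [-9.7145  1.3841 57.9488] -> tongue [8.2855 1.4272 6.9488]
```

View pics/l2.png

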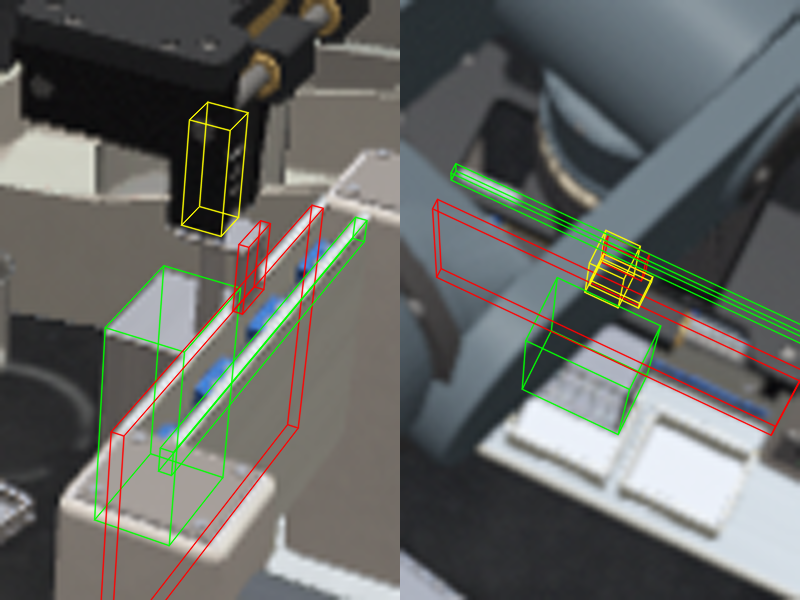

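The side crop shows the tongue at about (253,265), just behind the lip's white edge, with its true height 2–3 mm above the model's. I'll lower it gently in small steps.

```bash
python3 -m jog '[{"grip":255,"travel":[0,0,-0.4],"twist":0},{"grip":255,"travel":[0,0,-0.4],"twist":0},{"grip":255,"travel":[0,0,-0.4],"twist":0},{"grip":255,"travel":[0,0,-0.2],"twist":0},{"grip":255,"travel":[0,0,0],"twist":0}]'; python3 look.py l3
```

```text
time: 9.0
position: [0.54, -0.3616, 0.2467]
tool_rot: [0.232, 0.973, 0.0, -0.0]
ft_force: [0.4, -0.1, -1.6]
grip_width: 0.016
9.1 tcp [ 0.5402 -0.3618  0.2473] yaw -26.861512228837114 toolz [ 0. -0. -1.] F [ 0.189  -0.9289 -1.9383] [ 0.5901 -0.7419 -1.9383] M [-0.0084 -0.0388 -0.0425] w 0.015617265537311267
grasp in lip frame mm [-9.4555  1.3393 44.2601] -> tongue [ 8.5445  1.3828 -6.7399]
```

```bash
python3 -m jog '[{"grip":255,"travel":[-0.09,0.05,-0.2],"twist":0},{"grip":255,"travel":[0,0,-0.2],"twist":0},{"grip":255,"travel":[0,0,-0.1],"twist":0},{"grip":255,"travel":[0,0,-0.1],"twist":0},{"grip":255,"travel":[0,0,-0.1],"twist":0},{"grip":255,"travel":[0,0,0],"twist":0}]'; python3 -m jog '[{"grip":255,"travel":[0,0,-0.1],"twist":0},{"grip":255,"travel":[0,0,-0.1],"twist":0},{"grip":255,"travel":[0,0,0],"twist":0}]'; python3 -m jog '[{"grip":255,"travel":[0,0,-0.1],"twist":0},{"grip":255,"travel":[0,0,-0.1],"twist":0},{"grip":255,"travel":[0,0,0],"twist":0}]'
```

```text
time: 9.7
position: [0.5392, -0.3612, 0.2401]
tool_rot: [0.232, 0.973, 0.0, -0.0]
ft_force: [0.2, -0.3, -1.8]
grip_width: 0.0161
time: 10.0
position: [0.5392, -0.3612, 0.2381]
tool_rot: [0.232, 0.973, 0.0, -0.0]
ft_force: [0.4, -0.1, -2.9]
grip_width: 0.0153
time: 10.3
position: [0.5392, -0.3612, 0.2361]
tool_rot: [0.232, 0.973, 0.0, -0.0]
ft_force: [0.4, -0.7, -1.8]
grip_width: 0.0159
```

```bash
for i in 1 2 3; do python3 -m jog '[{"grip":255,"travel":[0,0,-0.1],"twist":0},{"grip":255,"travel":[0,0,-0.1],"twist":0},{"grip":255,"travel":[0,0,0],"twist":0}]' | sed -n '2p;4p'; done
```

```text
position: [0.5392, -0.3612, 0.2341]
ft_force: [-0.7, -0.1, -1.5]
position: [0.5393, -0.3613, 0.2331]
ft_force: [-1.4, 0.9, 3.2]
position: [0.5393, -0.3613, 0.233]
ft_force: [-2.7, 2.7, 11.2]
```

Contact came at TCP z≈0.2333. That fits a pocket floor if the tray floor is 3 mm, but the picture hinted at a higher carrier. I'll ease the pressure and feel along y: if it's in a pocket, it will block after 2–3 mm.

```bash
python3 -m jog '[{"grip":255,"travel":[0,0,0.1],"twist":0},{"grip":255,"travel":[0,0,0],"twist":0}]'| sed -n '2p;4p'; for i in 1 2; do python3 -m jog '[{"grip":255,"travel":[0.09,0.18,0],"twist":0},{"grip":255,"travel":[0,0,0],"twist":0}]' | sed -n '2p;4p'; done; python3 look.py l4
```

```text
position: [0.5393, -0.3613, 0.233]
ft_force: [-3.3, 2.1, 7.4]
position: [0.54, -0.3607, 0.233]
ft_force: [-3.6, -0.9, 6.0]
position: [0.5412, -0.3595, 0.233]
ft_force: [-2.7, -1.4, 6.0]
11.9 tcp [ 0.5412 -0.3595  0.233 ] yaw -26.860524953592105 toolz [ 0.0013 -0.0046 -1.    ] F [-2.7675 -1.7401  5.5555] [-1.6758 -2.8068  5.5555] M [-0.3901  0.3801 -0.0557] w 0.01540134045746158
grasp in lip frame mm [-9.5655  3.8235 29.9713] -> tongue [  8.4345   3.8673 -21.0287]
```

View pics/l4.png

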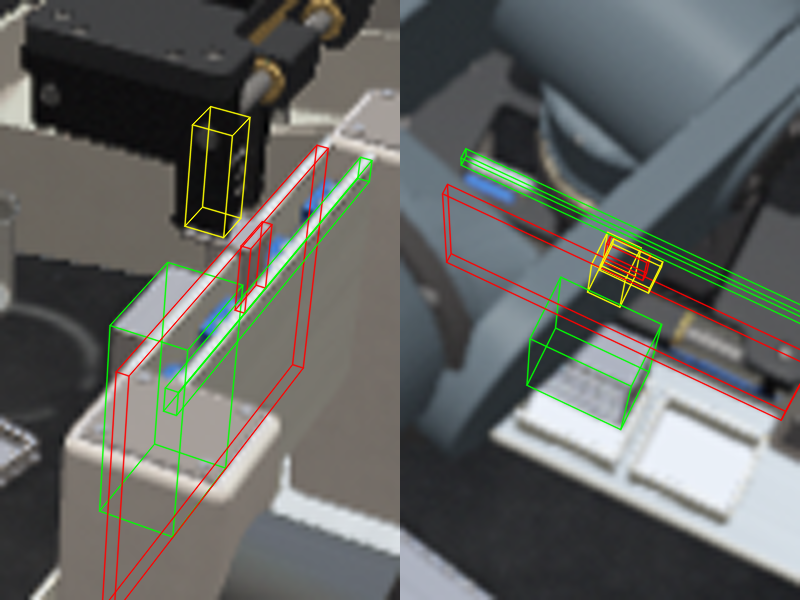

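```bash
for i in 1 2; do python3 -m jog '[{"grip":255,"travel":[0.09,0.18,0],"twist":0},{"grip":255,"travel":[0,0,0],"twist":0}]' | sed -n '2p;4p'; done; for i in 1 2 3 4; do python3 -m jog '[{"grip":255,"travel":[-0.09,-0.18,0],"twist":0},{"grip":255,"travel":[0,0,0],"twist":0}]' | sed -n '2p;4p'; done
```

```text
position: [0.5418, -0.3587, 0.233]
ft_force: [-3.1, -3.3, 5.0]
position: [0.542, -0.3584, 0.233]
ft_force: [-5.0, -6.5, 4.8]
position: [0.5418, -0.3588, 0.233]
ft_force: [-3.5, -3.7, 4.9]
position: [0.5417, -0.359, 0.233]
ft_force: [-1.3, -0.8, 5.4]
position: [0.5415, -0.3594, 0.2329]
ft_force: [0.5, 1.7, 6.4]
position: [0.5409, -0.3609, 0.233]
ft_force: [1.2, 3.7, 7.0]
```

The +y side blocks, with the force climbing while the position stalls. I'll check the -y side too.

```bash
for i in 1 2 3; do python3 -m jog '[{"grip":255,"travel":[-0.09,-0.18,0],"twist":0},{"grip":255,"travel":[0,0,0],"twist":0}]' | sed -n '2p;4p'; done; python3 look.py l5
```

```text
position: [0.5401, -0.3627, 0.2329]
ft_force: [0.7, 3.5, 6.2]
position: [0.5394, -0.3641, 0.2329]
ft_force: [1.2, 3.9, 5.9]
position: [0.5392, -0.3643, 0.2329]
ft_force: [4.0, 6.8, 6.9]
13.8 tcp [ 0.5392 -0.3643  0.2329] yaw -26.85313640992269 toolz [ 0.0065  0.0034 -1.    ] F [2.7999 6.6202 6.759 ] [-0.5107  7.1698  6.759 ] M [ 1.3402 -0.8794  0.1842] w 0.015582930311569104
grasp in lip frame mm [-9.1437 -1.3026 29.9399] -> tongue [  8.8563  -1.2565 -21.0601]
```

Both walls were felt about 6 mm apart, with the tongue's end at about -21 to -22 mm, so it is home in the pocket. I'll centre it and unload the press.

```bash
python3 -m jog '[{"grip":255,"travel":[0.09,0.18,0],"twist":0},{"grip":255,"travel":[0.09,0.18,0],"twist":0},{"grip":255,"travel":[0,0,0],"twist":0}]' | sed -n '2p;4p'; for i in 1 2; do python3 -m jog '[{"grip":255,"travel":[0,0,0.07],"twist":0},{"grip":255,"travel":[0,0,0],"twist":0}]'| sed -n '2p;4p'; done
```

```text
position: [0.5396, -0.3638, 0.233]
ft_force: [0.0, 0.5, 5.9]
position: [0.5395, -0.3638, 0.233]
ft_force: [2.2, -0.9, 5.1]
position: [0.539, -0.3635, 0.233]
ft_force: [2.6, 0.1, 3.3]
```

```bash
python3 -m jog '[{"grip":255,"travel":[0.09,0.18,0.05],"twist":0},{"grip":255,"travel":[0,0,0],"twist":0}]' | sed -n '2p;4p'; for i in 1 2; do python3 -m jog '[{"grip":255,"travel":[0,0,0.05],"twist":0},{"grip":255,"travel":[0,0,0],"twist":0}]'| sed -n '2p;4p'; done
```

```text
position: [0.539, -0.3615, 0.2331]
ft_force: [0.6, -2.4, 3.1]
position: [0.5387, -0.361, 0.2331]
ft_force: [-0.4, -1.6, 1.0]
position: [0.5385, -0.3604, 0.2332]
ft_force: [-0.5, -0.8, -2.1]
```

```bash
python3 -m jog '[{"grip":255,"travel":[0,0,0],"twist":0},{"grip":255,"travel":[0,0,0],"twist":0},{"grip":255,"travel":[0,0,0],"twist":0}]' 4; python3 -m jog '[{"grip":205,"travel":[0,0,0],"twist":0},{"grip":200,"travel":[0,0,0],"twist":0},{"grip":195,"travel":[0,0,0],"twist":0},{"grip":190,"travel":[0,0,0],"twist":0},{"grip":180,"travel":[0,0,0],"twist":0},{"grip":150,"travel":[0,0,0],"twist":0},{"grip":100,"travel":[0,0,0],"twist":0},{"grip":100,"travel":[0,0,0],"twist":0}]'; python3 look.py l6
```

```text
time: 15.4
position: [0.5391, -0.361, 0.2338]
tool_rot: [0.232, 0.973, 0.0, -0.0]
ft_force: [0.5, 0.5, -2.9]
grip_width: 0.0162
time: 16.2
position: [0.5392, -0.3613, 0.2342]
tool_rot: [0.232, 0.973, 0.0, -0.0]
ft_force: [-0.7, -0.2, 0.2]
grip_width: 0.0422
16.3 tcp [ 0.5393 -0.3613  0.2342] yaw -26.859188842386985 toolz [-0.  0. -1.] F [-0.4858  0.0209 -0.3881] [-0.4424 -0.2019 -0.3881] M [ 0.0449 -0.0307  0.0543] w 0.048299635185983986
grasp in lip frame mm [-10.531    1.4212  31.1618] -> tongue [  7.469    1.4654 -19.8382]
```

View pics/l6.png

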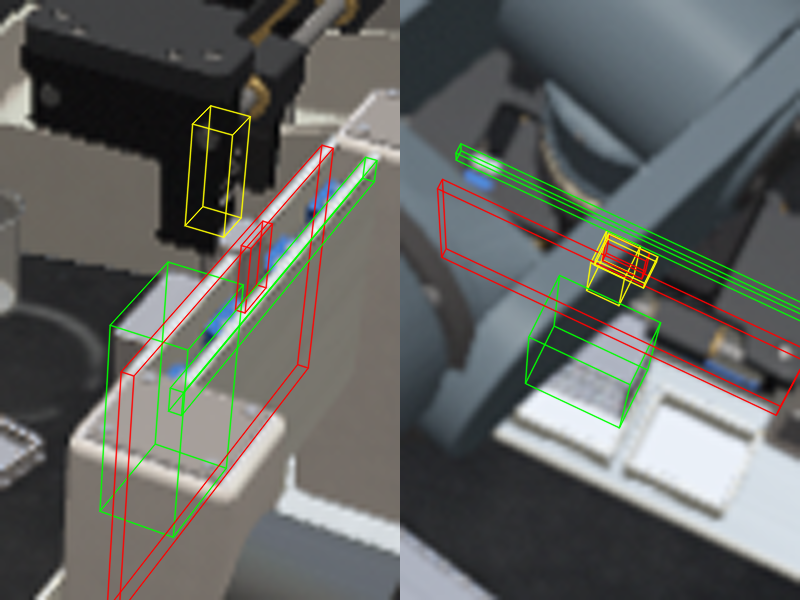

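The carrier stays on the rail with the fingers open around it. I'll back off straight up and move away.

```bash
python3 -m jog '[{"grip":60,"travel":[0,0,0],"twist":0},{"grip":60,"travel":[0,0,1],"twist":0},{"grip":60,"travel":[0,0,2],"twist":0},{"grip":60,"travel":[0,0,3],"twist":0},{"grip":60,"travel":[0,0,4],"twist":0},{"grip":60,"travel":[-2,2,4],"twist":0},{"grip":60,"travel":[-4,3,2],"twist":0},{"grip":60,"travel":[-4,4,0],"twist":0}]'; python3 -m jog '[{"grip":60,"travel":[-4,4,0],"twist":0},{"grip":60,"travel":[-3,5,0],"twist":0},{"grip":60,"travel":[0,5,0],"twist":0},{"grip":60,"travel":[0,5,0],"twist":0},{"grip":60,"travel":[0,5,0],"twist":0},{"grip":60,"travel":[0,5,0],"twist":0},{"grip":60,"travel":[0,0,0],"twist":0},{"grip":60,"travel":[0,0,0],"twist":0}]'
python3 - <<'E'
from ov import *
s=camera("side")[:,:,::-1];t=camera("top")[:,:,::-1]
L=np.array([.548,-.3673,.2]);a=np.radians(-27)
g=frame(L,a,[-.0105,.0017,.029]); R=rail(L,a)[:2]
cv2.imwrite("pics/f.png",np.hstack([overlay("side",s,(320,120,420,240),4,carrier(g,a)+R),overlay("top",t,(300,100,400,220),4,carrier(g,a)+R)]))
for c in("side","top"):
    for n in("carrier_grip","beaker_mid","notebook_mid"):print(c,n,[(np.round(d["at"],3).tolist(),round(d["p"],2)) for d in search_frame(n,c)[:1]])
E
```

```text
time: 17.1
position: [0.4473, -0.2793, 0.3971]
tool_rot: [0.233, 0.973, -0.003, 0.004]
ft_force: [0.3, 0.4, 0.1]
grip_width: 0.0664
time: 17.9
position: [0.3856, 0.0012, 0.3936]
tool_rot: [0.23, 0.973, -0.0, 0.001]
ft_force: [0.7, -0.1, 0.5]
grip_width: 0.0662
side carrier_grip [([0.534, -0.368, 0.204], 0.61)]
side beaker_mid [([0.44, -0.124, 0.042], 0.73)]
side notebook_mid [([0.337, -0.483, 0.012], 0.68)]
top carrier_grip []
top beaker_mid [([0.447, -0.11, 0.022], 0.72)]
top notebook_mid [([0.333, -0.469, 0.01], 0.75)]
```

View pics/f.png

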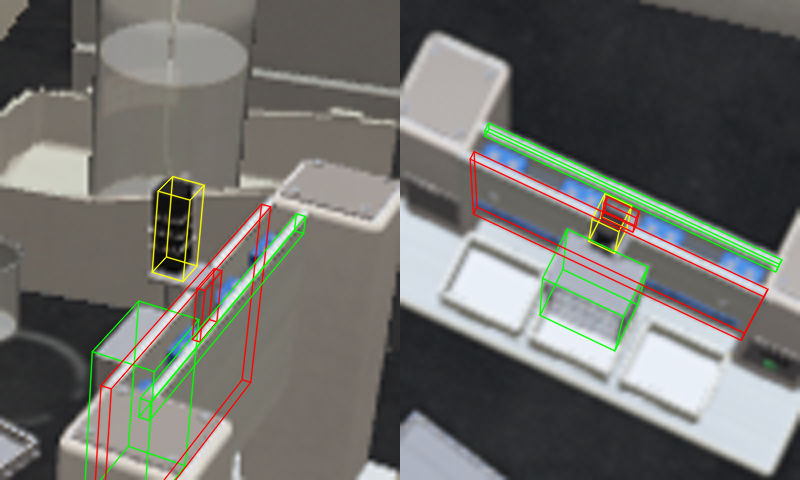

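The final picture shows the post at about (172,228) in the side crop. It is at the "home" model's height, leaning back slightly, with the tongue between two blue lands. The beaker and notebook haven't moved, and the arm is clear.

```bash
python3 -c "
from rig import *
print(hand_in())"
```

```text
the job is handed in; nothing more can be done
None
```

I took the carrier from the tray by its grip, hooked it over the lip and lowered it into the pocket near the middle of the rail. I then let go, backed the arm off and handed the job in at about 18 s.

**Checks that passed:**
- **Tongue in the pocket:** pushing along the rail both ways, the tongue was stopped about 6 mm apart. That is about right for a 20 mm tongue in a 25 mm pocket, allowing for some give. Its end came out about 21 mm below the lip's top, against 22 mm for a pocket floor.
- **Forces:** the wrist force in the readings I took stayed under about 13 N.
- **After release:** in the final picture the carrier hangs at the home height with its tongue between two blue lands. The arm is clear, and the beaker and notebook were found within 4 mm of their first positions.

**Checks that disagreed or are less certain:**
- **Carrier height:** the pictures taken while holding the carrier suggested it sat 2–3 mm higher in the fingers than the contact height implied. I trusted the contact and the feel of both walls.
- **Lean:** the carrier leans slightly. By eye it is within the 0.1 rad expected, but I did not measure it.
- **Grip from above:** the top camera's network did not find the grip in the final check; the side camera's did.

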